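# Feel out and drive down a snapped bridge pin

### The arm

A 6-joint arm with a two-finger parallel gripper is mounted at the origin on the work surface. World frame = base frame: x ahead of the robot, y to its left, z up, the work surface at z = 0. Lengths are in m, angles in rad, forces in N, time in s.
With the tool pointing down it reaches from about 0.35 to 0.775 m from the base axis. Payload 5.5 kg.
Tool frame: the origin (TCP) lies midway between the tips of the shut fingers; the grasp point (between the pads) lies 19 mm behind it; z points along the fingers, y is the direction in which the jaws open and shut (so a half turn about z gives the same grasp; the last joint's range is limited). The gripper opens to 85 mm and grips with 20 to 120 N. Pads are 22 mm wide; open, the fingers measure 114 mm over their backs; the gripper's body (76 mm by 85 mm) begins 54 mm behind the grasp point. The pads swing forward as they close: fully open they stand 13 mm farther back than shut.
Start: joints at [1.015, 0.313, 0.046, 1.304, 0, 1.431], TCP at [0.232, 0.526, 0.231] pointing down, gripper open.
Joint ranges: [-2.76, 2.76], [-0.86, 1.69], [-1.03, 1.26], [-2.2, 2.34], [-1.47, 1.5], [-3.14, 3.14]. Speed limits (rad/s): [2.57, 2.57, 3.14, 3.14, 3.14, 3.14].

### API

Orientations are given as a unit quaternion [w, x, y, z].
In Python, from workcell import env gives the robot as it stands.
- The arm moves only by the shell command python3 -m pendant 'ROWS' [FORCE]. ROWS is JSON, a list of rows, each a list of 3 entries, a list of its own where there are three numbers: the shift along the tool's x, y, z each as a share of 20 mm, from -1 to 1, then the turn about the tool's z as a share of 6 degrees, from -1 to 1, then the closure, from -1 (fully open) to 1 (shut). In form: [[[tx, ty, tz], turn, claw], ...]. A call has 1 to 12 rows; each row shifts and turns the commanded pose from where the row before left it, along the tool's axes as they then stand; what a row does not reach is not made up. A row lasts 1/8 s, in which the tool goes at most 62.5 mm and 10.7 degrees, less where a joint would pass 70% of its speed; a pose out of reach is approached as far as the arm can. A call with a number of a shift or a turn outside -1 to 1 is refused whole. A call with a gripper value outside its range is refused whole. The fingers move at their own pace and stop on an object; FORCE is the grip in N (left out, the last holds). Time passes only in rows, so rows that do not move let the fingers close. It gives the time, the measured TCP pose, the force and the opening at its end, in the units of the state.
- env.get_state(): the state, without advancing time (a new reading comes with each control period).
- env.read_camera(name): name is "side" or "top" or "wrist"; returns a dict with "color" (400x640x3 uint8, blue, green, red), "mtx" (3x3 intrinsics, pixels), "view" (4x4, takes a point from world to camera coordinates). Camera axes: x right, y down, z forward; pixel columns grow to the right and rows downward; lengths in m; the calibration is good to about 2 mm. A picture is of the moment at which its call begins. There is no depth.
- env.hand_in(): hands the job in, once; it reports no verdict.
Trained networks look in the newest picture that a camera, given by its name, has taken for a name from the list of things; names that differ only in an ending like _2 or _b are one class to them, and where a whole thing is asked for, a point or a joint stands for the part that bears it (a point fixed in the world has none). Each returns a list of dicts, best first, with "p" (0 to 1); they miss things now and then, are a little off and sometimes report something else, mostly with a low value. They report only what shows in the picture. A call takes as long as a camera call.
- env.boxes_of(camera, thing): "location" ([column, row] in pixels, amid what is visible of it).
- env.cut_out(camera, thing): "region" (400x640 bool, what is visible of it) and "location" ([column, row] in pixels, amid what is visible of it).
The state is a dict: "clock": time; "joint_pos": joint angles; "qvel": joint speeds; "tau": joint torques, N m; "tcp_pos": TCP position; "orientation": TCP orientation; "wrist_force": force on the tool from outside, world axes, zero at the start; "ft_torque": the same for the moment, N m; "finger_gap": finger opening in m.
Only numpy, scipy, OpenCV 4.12 (cv2) and the standard library are available. Lean on these libraries where they do the work, as an engineer would, in place of code of your own. Each camera call takes 0.05 s, during which the arm holds its last target.

### The job

A bridge pin has snapped off inside its hole, somewhere along the slot of this guitar's bridge. Clear the sanding block off the bridge onto the soundboard, beside the bridge and lying flat, then take the pin punch from the tool stand, feel along the slot with its tip until it drops into the hole, press the stump down as far as it goes, and stand the punch back in its place in the stand. Keep the punch off the lacquered soundboard and leave the other tools, the tin and the bottle where they are.

Things in the scene. Friction and masses are not known exactly. Their poses are not given: they have to be found in the camera images.
- guitar: Guitar fixed on its back on the bench, neck towards its +y; origin on the bench under the middle of the bridge. Its flat lacquered soundboard is 100 mm above the bench; from the bridge's middle it reaches about 170 mm towards -y (tail) and 190 mm towards +x and -x; the sound hole begins 140 mm towards +y.
- bridge: Dark brown bridge fixed on the soundboard, 190 x 36 x 10 mm (its x, y, z); origin at the middle of its underside, axes as the guitar's. An open slot runs along its top's middle line: x -36 to +36 mm, 10 mm wide, 3 mm deep, flat black floor. One black 10 mm round hole in that floor, on the middle line, centre anywhere from x = -28 to +28 mm: hard to see, not reported, to be felt.
- slot_mid (a point): Middle of the slot at the height of its floor (3 mm below the bridge's top, 107 mm above the bench); x along the slot. The snapped pin's stump sits in the hole, its top 4 to 5 mm below this floor at the start.
- stump (a joint): How far the stump has been pushed down, in m: 0 to 0.001 at the start, 0.012 at its stop (its top is then 16 mm below the slot's floor). Jammed by friction: takes about 7 N to push, stays where it is left.
- block_center (a point): Loose sanding block, wood with a cork sole, 70 x 45 x 30 mm (its x, y, z), about 120 g, lying flat on top of the bridge over the slot, turned at random; the point is its centre.
- punch_center (a point): Centre of the punch's handle (to grasp), 40 mm above its shoulder. It stands upright (z up) in one of the stand's holes. Handle: plain straight cylinder 24 mm wide, 78 mm tall, with a flat steel cap 25 mm wide, 10 mm high on top; this tells it from the other tools. Below: shank 8 mm wide for 40 mm, then a 5 mm round-ended nose, to 68 mm below the shoulder. 100 g.
- punch_tip (a point): End of the punch's nose, 108 mm below punch_center along its axis.
- punch: The same punch; origin at the shoulder (centre of the handle's lower face), z along the handle upwards. The round handle pivots between finger pads if the tip is dragged hard across their closing direction; dragged along it, it holds firm.
- stand: Fixed wooden tool stand, 205 x 60 x 80 mm (its x, y, z); origin at the middle of its underside. Three upright through holes 16 mm wide at x = -70, 0, +70 mm, y = 0; tools hang in them, shoulders on its top, 80 mm above the bench. Which tool is in which hole varies.
- file: File standing in the stand: waisted, tapering wooden handle 108 mm tall, up to 25 mm wide, rounded top; origin at its shoulder on the stand's top. Leave alone.
- awl: Awl standing in the stand: 77 mm tall with a 38 mm wooden ball as its top; origin at its shoulder on the stand's top. Leave alone.
- tin: Small closed metal tin, 44 mm in diameter, 42 mm tall, loose on the soundboard; origin at its underside. It and the bottle swap places: one stands on the neck side of the bridge, the other near the bridge's +x end on the tail side. Leave alone.
- glue: White plastic bottle with a cap, 40 mm in diameter, 85 mm tall, loose on the soundboard; origin at its underside. Leave alone.

How it is judged:
On the way, in this order (a step that is already met when the one before it is completed fails the run):
1. the sanding block lies flat on the soundboard, off the bridge (height (world z) of block_center between 0.109 and 0.1195 m and angle between block_center's own z axis and vertical below 0.15 rad and (y of block_center in the frame of bridge below -0.035 m or y of block_center in the frame of bridge above 0.035 m or x of block_center in the frame of bridge above 0.115 m or x of block_center in the frame of bridge below -0.115 m)), for 0.2 s.
2. the punch's nose is in the hole and has pressed the stump down (value of joint stump above 0.01 m and z of punch_tip in the frame of slot_mid below -0.01 m), for 0.1 s.
At the end, for the whole second after the job is handed in: Stump at least 10 mm down; sanding block flat (8 degrees) on the soundboard, its centre over 35 mm beside the bridge's middle line or over 115 mm along it; punch at rest, upright (7 degrees), in a hole of the stand, its shoulder within 5 mm of the stand's top (all of step 1 and value of joint stump above 0.01 m and height (world z) of punch_center between 0.115 and 0.125 m and angle between punch_center's own z axis and vertical below 0.12 rad and horizontal distance between punch_center and stand below 0.09 m and linear speed of punch below 0.02 m/s); the robot touches nothing.
It fails at once if the punch touches the guitar's soundboard (more than 1 N) (contact force between punch and guitar above 1 N).
It fails at once if another tool, the tin or the bottle is moved by more than 25 mm or tipped (distance of any of file, awl, tin, glue from where it was at the start of the episode above 0.025 m or angle between any of file, awl, tin, glue's own z axis and vertical above 0.4 rad).
It also fails if it takes over 72 s, if anything falls off the work surface, if the arm or the gripper's body presses on something with over 40 N, if the wrist force passes 120 N, or if a joint passes its speed limit or range.

## Working session

There is one attempt and no reset: what is moved stays moved. The work goes in short steps, Python scripts to look and compute and a shell command to move; the robot and the scene stay as the last step left them, time stands still between calls to the robot, and variables do not carry over. Pictures are saved under pics/ and viewed, and the job is handed in when it is done.

```bash
ls; mkdir -p pics
python3 - <<'E'
from workcell import env
import cv2
s=env.get_state(); print({k:(v if not hasattr(v,'round') else v) for k,v in s.items()})
for n in ["side","top","wrist"]:
    r=env.read_camera(n); cv2.imwrite(f"pics/{n}0.png",r["color"])
    print(n,r["mtx"],r["view"])
    for t in ["block_center","bridge","punch","stand","file","awl","tin","glue"]:
        print(n,t,[(d["location"],round(d["p"],2)) for d in env.boxes_of(n,t)][:3])
E
```

```text
pics
{'clock': 0.0, 'joint_pos': array([1.01540691e+00, 3.13977509e-01, 4.49726822e-02, 1.30362620e+00,
       1.29462108e-05, 1.43118458e+00]), 'qvel': array([ 3.68328996e-04, -3.68024568e-04,  1.06235010e-03,  1.37231242e-03,
        4.79087645e-06, -5.78341178e-05]), 'tau': array([-2.45742493e-03, -4.80623746e+01,  2.98537391e+01,  1.93462917e-02,
       -6.34700655e-05, -6.15293843e-07]), 'tcp_pos': array([0.23197523, 0.52555597, 0.23041934]), 'orientation': array([-3.18488112e-04,  2.06394574e-01,  9.78468415e-01, -8.60311118e-04]), 'wrist_force': array([ 0.64687557, -0.09366482, -0.60649906]), 'ft_torque': array([ 0.00499961, -0.02591033, -0.0734139 ]), 'finger_gap': 0.0855184051560862}
side [[517.3206975    0.         320.58844179]
 [  0.         517.3206975  192.37203617]
 [  0.           0.           1.        ]] [[ 0.69451728 -0.71947344  0.00192685 -0.47749206]
 [-0.47132205 -0.45699364 -0.75432906  0.30418844]
 [ 0.54360029  0.5229864  -0.65649368  1.02189435]
 [ 0.          0.          0.          1.        ]]
side block_center [([287.3, 169.9], 0.62)]
side bridge [([276
[... 859 characters left out ...]
28.7, 244.0], 0.6)]
top file [([442.3, 277.3], 0.54), ([447.3, 234.9], 0.27)]
top awl [([450.3, 197.1], 0.7)]
top tin [([268.7, 140.2], 0.79)]
top glue [([197.0, 204.8], 0.89)]
wrist [[331.53306096   0.         316.95545484]
 [  0.         331.53306096 199.81853005]
 [  0.           0.           1.        ]] [[ 4.04768774e-01  9.14419029e-01  2.81744139e-04 -5.76055597e-01]
 [ 8.67459258e-01 -3.84079402e-01  3.16223733e-01 -4.02499628e-02]
 [ 2.89269211e-01 -1.27753091e-01 -9.48684601e-01  3.80013829e-01]
 [ 0.00000000e+00  0.00000000e+00  0.00000000e+00  1.00000000e+00]]
wrist block_center []
wrist bridge []
wrist punch []
wrist stand []
wrist file []
wrist awl []
wrist tin []
wrist glue []
```

View pics/side0.png

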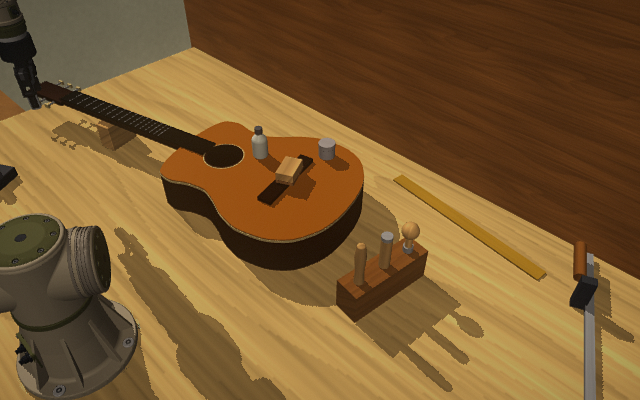

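View pics/top0.png

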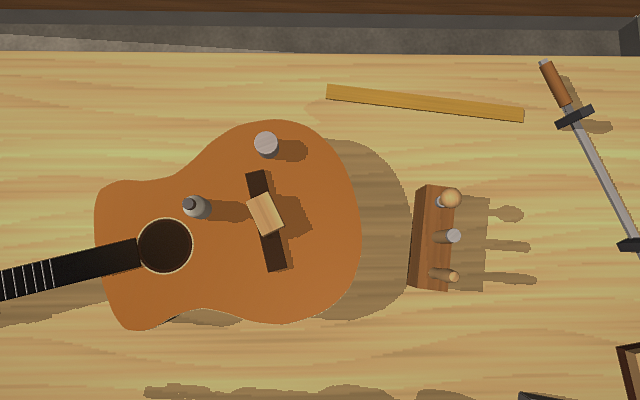

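View pics/wrist0.png

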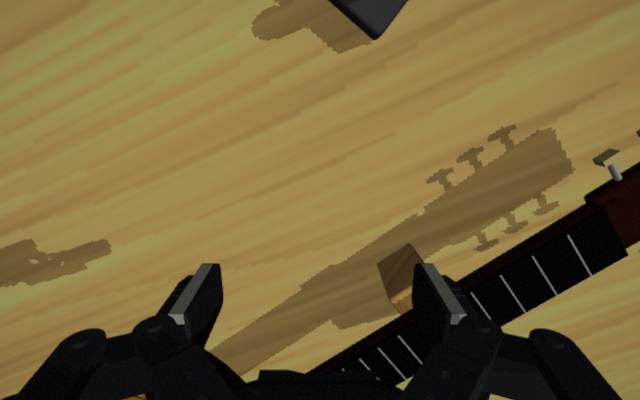

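```bash
cat > h.py <<'E'
import numpy as np, cv2
from workcell import env
def bp(r,px,z):
    K,V=r["mtx"],r["view"]; R,t=V[:3,:3],V[:3,3]
    d=R.T@np.linalg.solve(K,[px[0],px[1],1.]); c=-R.T@t
    return c+d*(z-c[2])/d[2]
def pj(r,P):
    P=np.atleast_2d(P); c=P@r["view"][:3,:3].T+r["view"][:3,3]; p=c@r["mtx"].T
    return p[:,:2]/p[:,2:]
E
python3 - <<'E'
from h import *
for n in ["top","side"]:
    r=env.read_camera(n); np.save(f"pics/{n}_r.npy",r,allow_pickle=True)
    for t,z in [("block_center",.14),("bridge",.11),("stand",.08),("punch",.168),("awl",.14),("file",.15),("tin",.142),("glue",.15)]:
        for d in env.cut_out(n,t)[:1]:
            m=d["region"].astype(np.uint8)
            rect=cv2.minAreaRect(cv2.findNonZero(m)); b=cv2.boxPoints(rect)
            print(n,t,round(d["p"],2),m.sum(),"loc",bp(r,d["location"],z)[:2].round(4),"corners",[bp(r,p,z)[:2].round(3).tolist() for p in b], b.round(0).tolist())
    im=r["color"]
    x0,y0,x1,y1=(160,110,320,290) if n=="top" else (230,110,350,220)
    cv2.imwrite(f"pics/{n}_g.png",cv2.resize(im[y0:y1,x0:x1],None,fx=4,fy=4)[:600,:800])
    x0,y0,x1,y1=(390,160,490,300) if n=="top" else (320,210,450,330)
    cv2.imwrite(f"pics/{n}_s.png",cv2.resize(im[y0:y1,x0:x1],None,fx=4,fy=4))
E
```

```text
top block_center 0.66 1078 loc [ 0.5671 -0.0136] corners [[0.59, 0.029], [0.612, -0.013], [0.545, -0.047], [0.524, -0.004]] [[244.0, 201.0], [268.0, 189.0], [286.0, 226.0], [262.0, 238.0]]
top bridge 0.73 1234 loc [ 0.5184 -0.0081] corners [[0.647, 0.035], [0.656, -0.003], [0.471, -0.048], [0.463, -0.01]] [[244.0, 173.0], [264.0, 168.0], [287.0, 267.0], [267.0, 272.0]]
top stand 0.81 3601 loc [ 0.5168 -0.3233] corners [[0.428, -0.269], [0.635, -0.296], [0.626, -0.384], [0.419, -0.353]] [[403.0, 288.0], [414.0, 182.0], [457.0, 186.0], [447.0, 292.0]]
top punch 0.59 359 loc [ 0.5272 -0.3288] corners [[0.538, -0.3], [0.538, -0.349], [0.514, -0.348], [0.514, -0.299]] [[432.0, 228.0], [460.0, 228.0], [460.0, 242.0], [432.0, 242.0]]
top awl 0.72 423 loc [ 0.5956 -0.3476] corners [[0.613, -0.318], [0.613, -0.366], [0.578, -0.365], [0.578, -0.317]] [[435.0, 188.0], [461.0, 188.0], [461.0, 207.0], [435.0, 207.0]]
top file 0.73 344 loc [ 0.4544 -0.3213] corners [[0.454, -0.293], [0.477, -0.301], [0.462, -0.353], [0.439, -0.345]] [[427.0, 276.0], [430.0, 263.0], [460.0, 272.0], [456.0, 285.0]]

[... 1102 characters left out ...]
24 loc [ 0.5815 -0.3509] corners [[0.601, -0.321], [0.627, -0.349], [0.555, -0.4], [0.531, -0.375]] [[402.0, 222.0], [420.0, 222.0], [420.0, 253.0], [402.0, 253.0]]
side file 0.7 498 loc [ 0.4408 -0.3357] corners [[0.476, -0.293], [0.495, -0.313], [0.415, -0.381], [0.397, -0.363]] [[353.0, 243.0], [367.0, 243.0], [367.0, 285.0], [353.0, 285.0]]
side tin 0.87 347 loc [ 0.6747 -0.031 ] corners [[0.693, 0.019], [0.725, -0.014], [0.661, -0.074], [0.63, -0.043]] [[317.0, 138.0], [335.0, 138.0], [335.0, 159.0], [317.0, 159.0]]
side glue 0.7 434 loc [0.5717 0.1028] corners [[0.6, 0.172], [0.633, 0.148], [0.544, 0.035], [0.514, 0.057]] [[250.0, 127.0], [265.0, 125.0], [269.0, 158.0], [253.0, 160.0]]
```

View pics/top_g.png

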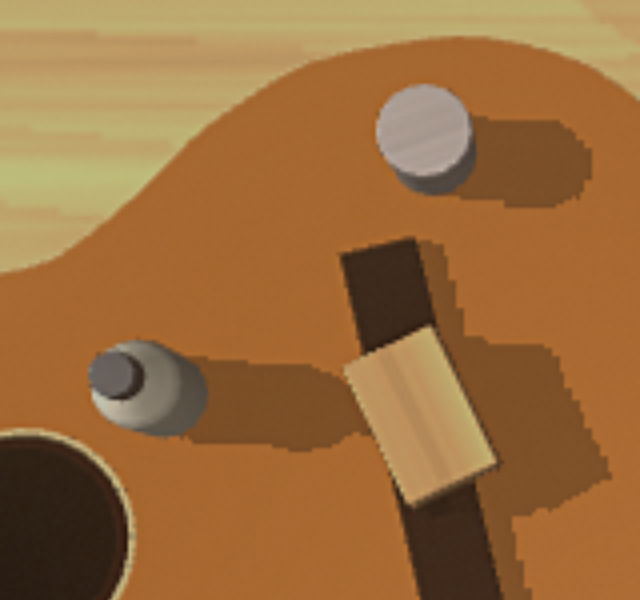

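View pics/top_s.png

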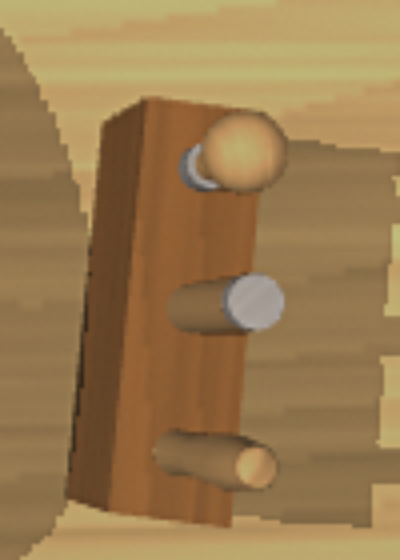

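View pics/side_g.png

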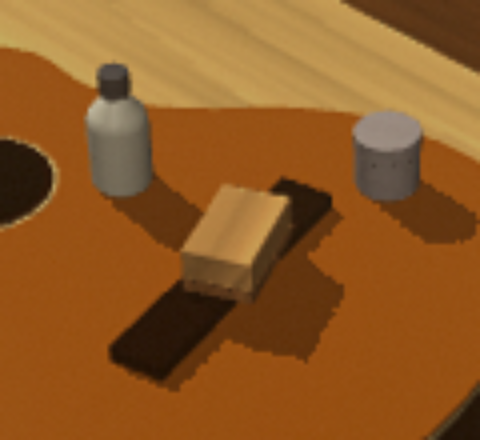

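View pics/side_s.png

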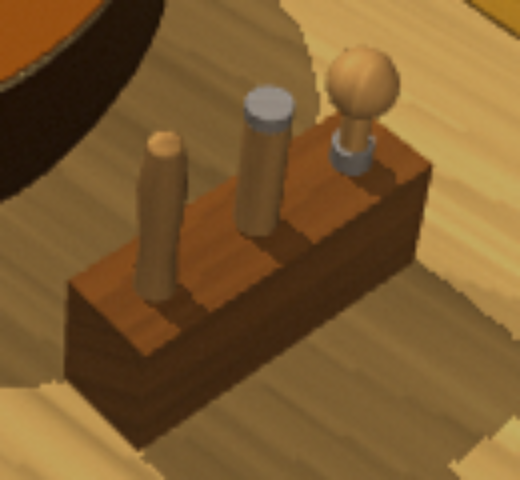

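```bash
cat > fit.py <<'E'
from h import *
from scipy.optimize import minimize
def load(n): return np.load(f"pics/{n}_r.npy",allow_pickle=True).item()
def box(p,dx,dy,z0,z1):
    c,s=np.cos(p[2]),np.sin(p[2])
    return np.array([[p[0]+c*a*dx/2-s*b*dy/2,p[1]+s*a*dx/2+c*b*dy/2,z] for a in(-1,1) for b in(-1,1) for z in(z0,z1)])
def sil(r,P,S=4):
    h=cv2.convexHull((pj(r,P)*S+ (S-1)/2).round().astype(np.int32).reshape(-1,1,2))
    m=np.zeros((400*S,640*S),np.float32); cv2.fillPoly(m,[h],1.0)
    return cv2.resize(m,(640,400),interpolation=cv2.INTER_AREA)
def fit(masks,p0,dims,ign=None):
    # masks: list of (r,mask,valid)
    def cost(q):
        p=[p0[0]+q[0],p0[1]+q[1],p0[2]+q[2]*10]
        return sum(float((np.abs(sil(r,box(p,*dims))-m)*v).sum()) for r,m,v in masks)
    best=min((minimize(cost,[a,b,c],method="Nelder-Mead",options=dict(initial_simplex=np.array([[a,b,c],[a+.006,b,c],[a,b+.006,c],[a,b,c+.006]]),xatol=1e-5,fatol=.05)) for a,b,c in [(0,0,0),(.005,.005,.003),(-.005,-.005,-.003)]),key=lambda o:o.fun)
    q=best.x; return np.array([p0[0]+q[0],p0[1]+q[1],p0[2]+q[2]*10]),best.fun
E
python3 - <<'E'
from fit import *
out={}
for cams in (["top"],["side"]):
    B=[];W=[];S=[]
    for n in cams:
        r=load(n); im=r["color"].astype(int); b,g,rr=im[...,0],im[...,1],im[...,2]
        near=np.zeros((400,640),np.uint8)
        h=cv2.convexHull(pj(r,box([.565,-.01,.237],.25,.09,.1,.14)).astype(np.int32)); cv2.fillPoly(near,[h],1)
        dark=(rr<75)&(g<60)&(near>0)
        hb=np.zeros((400,640),np.uint8); cv2.fillPoly(hb,[cv2.convexHull(pj(r,box([.567,-.013,.48],.09,.062,.105,.143)).astype(np.int32))],1)
        wood=(g>95)&(b>50)&(hb>0)
        print(n,dark.sum(),wood.sum())
        d=cv2.dilate(hb,np.ones((3,3),np.uint8))
        B.append((r,dark.astype(np.float32),((near>0)&(d==0)).astype(np.float32)))
        W.append((r,wood.astype(np.float32),(hb>0).astype(np.float32)))
        v=im.copy().astype(np.uint8); v[dark]=(255,0,0); v[wood]=(0,255,0)
        cv2.imwrite(f"pics/{n}_m.png",cv2.resize(v[100:300,150:350],None,fx=3,fy=3))
    print(cams,"bridge",fit(B,[.56,-.008,.237],(.19,.036,.1,.11)))
    print(cams,"block",fit(W,[.567,-.013,.48],(.07,.045,.11,.14)))
E
```

```text
top 1173 972
['top'] bridge (array([ 0.55886499, -0.00660996,  0.2362803 ]), np.float64(50.1875))
['top'] block (array([ 0.56875149, -0.00691605,  0.45599069]), np.float64(95.5))
side 565 326
['side'] bridge (array([ 0.55841692, -0.00809645,  0.23604578]), np.float64(17.375))
['side'] block (array([0.57377163, 0.02522111, 1.76998979]), np.float64(152.3125))
```

View pics/top_m.png

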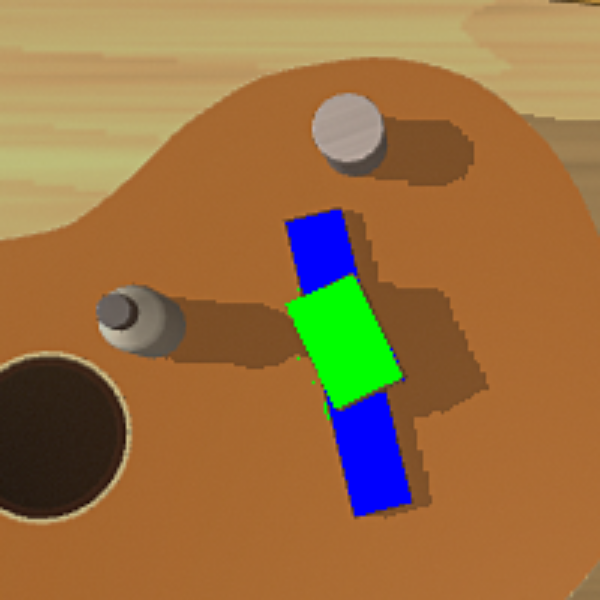

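View pics/side_m.png

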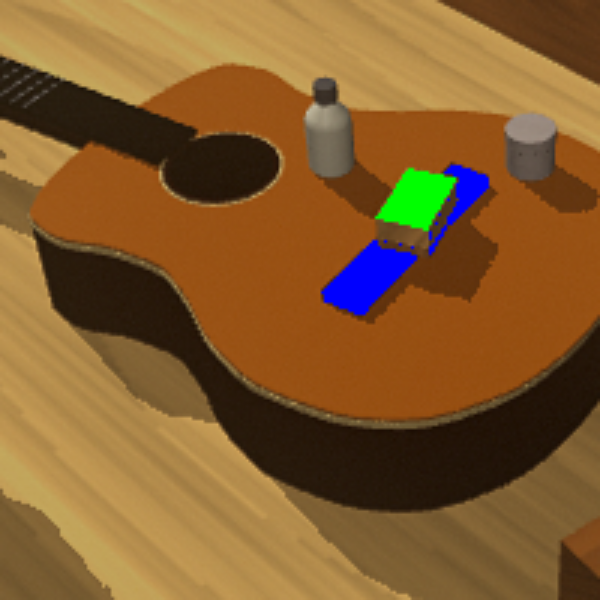

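Run:
```python
from fit import *
for n in ("top","side"):
    r=load(n); im=r["color"].astype(int); b,g,rr=im[...,0],im[...,1],im[...,2]
    hb=np.zeros((400,640),np.uint8); cv2.fillPoly(hb,[cv2.convexHull(pj(r,box([.567,-.013,.48],.09,.062,.105,.143)).astype(np.int32))],1)
    wood=((g>95)&(b>50)&(hb>0)).astype(np.uint8); wood=cv2.morphologyEx(wood,cv2.MORPH_OPEN,np.ones((3,3)))
    print(n,"block",fit([(r,wood.astype(np.float32),hb.astype(np.float32))],[.567,-.013,.48],(.07,.045,.1399,.14)))
    # stand: brown mask
    near=np.zeros((400,640),np.uint8); cv2.fillPoly(near,[cv2.convexHull(pj(r,box([.53,-.31,-.1],.24,.1,-.01,.1)).astype(np.int32))],1)
    print("stand px", im[240,432] if n=="top" else im[262,360])
    if n=="top":
        st=((rr-b>55)&(rr<190)&(g<125)&(near>0)).astype(np.uint8)
        v=r["color"].copy(); v[st>0]=(255,0,0); cv2.imwrite("pics/stm.png",cv2.resize(v[160:310,390:500],None,fx=4,fy=4))
# triangulate punch cap: top-camera disk centre, side-camera
T=load("top");Sd=load("side")
cap=[(390+254/4,160+302/4),(320+270/4,210+104/4)]
for z in (.16,.168,.172): print(z,bp(T,cap[0],z).round(4),bp(Sd,cap[1],z).round(4))
# stand top corners from side crop
for c in [(68,283),(148,356),(432,165)]: print("side",bp(Sd,(320+c[0]/4,210+c[1]/4),.08).round(4))
for c in [(150,97),(108,512),(231,527)]: print("top",bp(T,(390+c[0]/4,160+c[1]/4),.08).round(4))
```

```text
top block (array([ 0.56826408, -0.00763716,  0.44764941]), np.float64(47.3125))
stand px [ 58  95 132]
side block (array([ 0.56737479, -0.01036979,  0.44822668]), np.float64(33.25))
stand px [ 37  72 101]
0.16 [ 0.5252 -0.3404  0.16  ] [ 0.5308 -0.336   0.16  ]
0.168 [ 0.5249 -0.3372  0.168 ] [ 0.5242 -0.3403  0.168 ]
0.172 [ 0.5248 -0.3357  0.172 ] [ 0.5209 -0.3425  0.172 ]
side [ 0.4268 -0.2976  0.08  ]
side [ 0.4206 -0.3564  0.08  ]
side [ 0.6214 -0.383   0.08  ]
top [ 0.6304 -0.3242  0.08  ]
top [ 0.4278 -0.2951  0.08  ]
top [ 0.42   -0.3548  0.08  ]
```

View pics/stm.png

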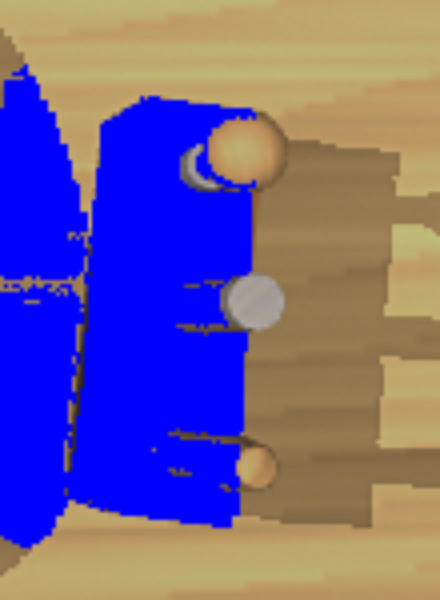

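```bash
cat > d.py <<'E'
# usage: python3 d.py x y z phi_deg : prints tool-frame shift in row units (20mm), turn in row units (6deg) if shift done BEFORE turning
import sys
from h import *
from scipy.spatial.transform import Rotation as Ro
s=env.get_state(); q=s["orientation"]; R=Ro.from_quat([q[1],q[2],q[3],q[0]]).as_matrix()
t=np.array([float(a) for a in sys.argv[1:4]]); ph=np.arctan2(R[1,1],R[0,1])
d=R.T@(t-s["tcp_pos"])/.02
turn=-(float(sys.argv[4])-np.degrees(ph)) if len(sys.argv)>4 else 0
print("clk",s["clock"],"tcp",s["tcp_pos"].round(4),"phi",np.degrees(ph).round(1),"tilt",np.degrees(np.arccos(-R[2,2])).round(2),"gap",round(s["finger_gap"],4),"F",s["wrist_force"].round(1))
print("units xyz",d.round(2),"turn deg",round(turn,1),"units",round(turn/6,2),"j6",s["joint_pos"][5].round(2))
E
python3 -m pendant '[[[-0.96,-0.65,0],-0.7,-1],[[-0.96,-0.65,0],0,-1]]' 40
python3 d.py .5678 -.009 .23 115.7
```

```text
clock: 2.5
tcp_pos: [0.2584, 0.4874, 0.2312]
orientation: [0.0, 0.17, 0.985, -0.0]
wrist_force: [-0.3, 0.1, -0.3]
finger_gap: 0.0858
clk 2.5 tcp [0.2584 0.4874 0.2312] phi 70.5 tilt 0.0 gap 0.0858 F [-0.3  0.1 -0.3]
units xyz [-22.88 -18.21   0.06] turn deg -45.2 units -7.54 j6 1.28
```

```bash
python3 -m pendant '[[[-1,-0.79,0],0,-1],[[-1,-0.79,0],0,-1],[[-1,-0.79,0],0,-1],[[-1,-0.79,0],0,-1],[[-1,-0.79,0],0,-1],[[-1,-0.79,0],0,-1],[[-1,-0.79,0],0,-1],[[-1,-0.79,0],0,-1],[[-1,-0.79,0],0,-1],[[-1,-0.79,0],0,-1],[[-1,-0.79,0],0,-1],[[-1,-0.79,0],0,-1]]'
python3 d.py .5678 -.009 .23 115.7
```

```text
clock: 4.0
tcp_pos: [0.4211, 0.2278, 0.2314]
orientation: [0.0, 0.17, 0.985, 0.0]
wrist_force: [0.2, -0.6, -0.4]
finger_gap: 0.0853
clk 4.0 tcp [0.4211 0.2278 0.2314] phi 70.4 tilt 0.02 gap 0.0853 F [ 0.2 -0.6 -0.4]
units xyz [-10.88  -8.69   0.07] turn deg -45.3 units -7.55 j6 0.67
```

```bash
python3 -m pendant '[[[-1,-0.79,0],0,-1],[[-1,-0.79,0],0,-1],[[-1,-0.79,0],0,-1],[[-1,-0.79,0],0,-1],[[-1,-0.79,0],0,-1],[[-1,-0.79,0],0,-1],[[-1,-0.79,0],0,-1],[[-1,-0.79,0],0,-1],[[-1,-0.79,0],0,-1],[[-1,-0.79,0],0,-1],[[-0.8,-0.75,0],0,-1],[[0,0,0],-1,-1]]'
python3 -m pendant '[[[0,0,0],-1,-1],[[0,0,0],-1,-1],[[0,0,0],-1,-1],[[0,0,0],-1,-1],[[0,0,0],-1,-1],[[0,0,0],-1,-1],[[0,0,0],-0.55,-1],[[0,0,0],0,-1]]'
python3 d.py .5678 -.009 .11 115.7
python3 - <<'E'
from h import *
r=env.read_camera("wrist"); cv2.imwrite("pics/w1.png",r["color"])
print(pj(r,[[.5678,-.009,.14],[.5587,-.0073,.11]]))
E
```

```text
clock: 5.5
tcp_pos: [0.567, -0.0089, 0.231]
orientation: [-0.0, 0.118, 0.993, -0.0]
wrist_force: [-0.6, 0.5, -0.2]
finger_gap: 0.0853
clock: 6.5
tcp_pos: [0.5662, -0.0073, 0.2312]
orientation: [-0.0, -0.222, 0.975, 0.0]
wrist_force: [0.4, -0.4, 0.1]
finger_gap: 0.0855
clk 6.5 tcp [ 0.5662 -0.0073  0.2312] phi 115.6 tilt 0.01 gap 0.0855 F [ 0.4 -0.4  0.1]
units xyz [-0.04 -0.11  6.06] turn deg -0.1 units -0.01 j6 -0.6
[[312.99461584 204.35589047]
 [319.99608154 183.80302466]]
```

View pics/w1.png

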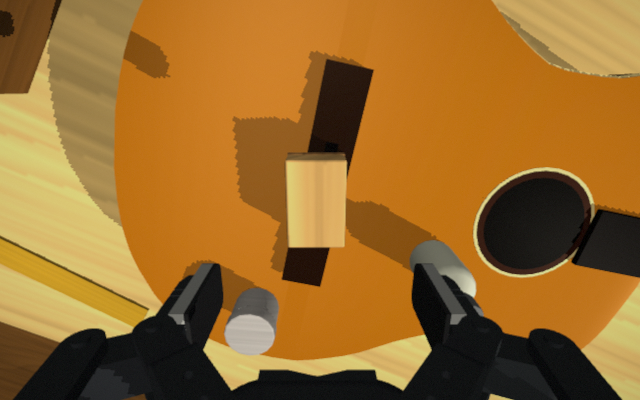

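```bash
python3 - <<'E'
from h import *
r=env.read_camera("wrist")
print(bp(r,(316.5,203.5),.14), [bp(r,p,.11).round(4) for p in [(326,59.5),(373,70),(283,279),(321,286)]])
E
python3 -m pendant '[[[0,0,1],0,-1],[[0,0,1],0,-1],[[0,0,1],0,-1],[[0,0,1],0,-1],[[0,0,1],0,-1],[[0,0,0.5],0,-1],[[0,0,0],0,-1]]'
python3 d.py .5678 -.009 .11 115.7
```

```text
[ 0.56604151 -0.00688603  0.14      ] [array([ 0.4715, -0.0443,  0.11  ]), array([ 0.463 , -0.0098,  0.11  ]), array([0.6541, 0.0014, 0.11  ]), array([0.6458, 0.0358, 0.11  ])]
clock: 7.48
tcp_pos: [0.5656, -0.0069, 0.1208]
orientation: [-0.001, -0.222, 0.975, 0.0]
wrist_force: [-0.3, -0.3, 0.8]
finger_gap: 0.0852
clk 7.475 tcp [ 0.5656 -0.0069  0.1208] phi 115.7 tilt 0.08 gap 0.0852 F [-0.3 -0.3  0.8]
units xyz [-0.05 -0.14  0.54] turn deg -0.0 units -0.01 j6 -0.6
```

```bash
python3 -m pendant '[[[0,0,0.54],0,-1],[[0,0,0],0,1],[[0,0,0],0,1],[[0,0,0],0,1],[[0,0,0],0,1],[[0,0,0],0,1],[[0,0,0],0,1]]' 40
python3 -m pendant '[[[0,0,-1],0,1],[[0,0,-1],0,1],[[0,0,0],0,1]]'
python3 d.py .5678 -.009 .11 115.7
python3 - <<'E'
from h import *
r=env.read_camera("wrist"); cv2.imwrite("pics/w2.png",r["color"])
r=env.read_camera("side"); cv2.imwrite("pics/s2.png",cv2.resize(r["color"][80:240,180:400],None,fx=3,fy=3))
b=np.array([.5586,-.006]); c,s=np.cos(.236),np.sin(.236)
for x,y in [(-.01,-.085),(0.,-.085)]: print(b+[c*x-s*y,s*x+c*y])
E
```

```text
clock: 8.35
tcp_pos: [0.5665, -0.007, 0.111]
orientation: [0.001, -0.222, 0.975, -0.0]
wrist_force: [-0.7, -0.4, 4.9]
finger_gap: 0.0446
clock: 8.72
tcp_pos: [0.5668, -0.007, 0.1513]
orientation: [0.001, -0.222, 0.975, -0.0]
wrist_force: [0.3, 0.6, -0.9]
finger_gap: 0.0444
clk 8.725 tcp [ 0.5668 -0.007   0.1513] phi 115.7 tilt 0.11 gap 0.0444 F [ 0.3  0.6 -0.9]
units xyz [ 0.   -0.11  2.07] turn deg -0.0 units -0.0 j6 -0.6
[ 0.5687515  -0.09098204]
[ 0.57847431 -0.08864389]
```

View pics/w2.png

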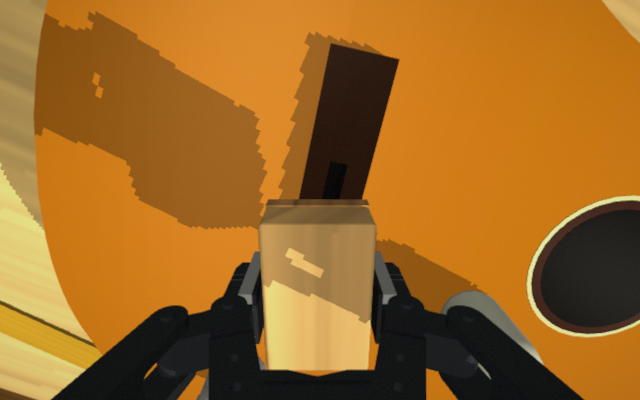

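View pics/s2.png

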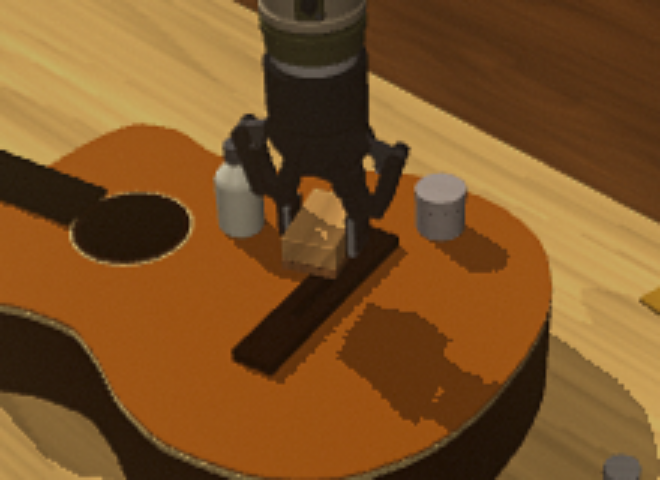

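```bash
python3 d.py .5657 -.091 .1015 115.7
```

```text
clk 8.825 tcp [ 0.5656 -0.0069  0.1496] phi 115.7 tilt 0.07 gap 0.0445 F [-0.1 -0.8 -1.9]
units xyz [ 1.81 -3.8   2.4 ] turn deg -0.0 units -0.0 j6 -0.6
```

```bash
python3 -m pendant '[[[0.45,-0.95,0],0,1],[[0.45,-0.95,0],0,1],[[0.45,-0.95,0],0,1],[[0.45,-0.95,0],0,1],[[0,0,1],0,1],[[0,0,0.8],0,1],[[0,0,0.3],0,1],[[0,0,0],0,1]]'
python3 d.py .5657 -.091 .1010 115.7
```

```text
clock: 9.82
tcp_pos: [0.5662, -0.0909, 0.108]
orientation: [-0.001, -0.222, 0.975, 0.0]
wrist_force: [-0.0, -0.1, -1.5]
finger_gap: 0.0445
clk 9.825 tcp [ 0.5662 -0.0909  0.108 ] phi 115.7 tilt 0.07 gap 0.0445 F [-0.  -0.1 -1.5]
units xyz [0.02 0.   0.35] turn deg -0.0 units -0.0 j6 -0.75
```

```bash
python3 -m pendant '[[[0,0,0.2],0,1],[[0,0,0.1],0,1],[[0,0,0],0,1]]'
python3 -m pendant '[[[0,0,0.05],0,1],[[0,0,0.0],0,1]]'
```

```text
clock: 10.2
tcp_pos: [0.5666, -0.0909, 0.1026]
orientation: [0.0, -0.222, 0.975, 0.0]
wrist_force: [0.1, 0.2, -0.4]
finger_gap: 0.0443
clock: 10.45
tcp_pos: [0.5666, -0.0911, 0.1015]
orientation: [0.0, -0.222, 0.975, -0.0]
wrist_force: [0.8, -0.3, -1.8]
finger_gap: 0.0444
```

```bash
python3 -m pendant '[[[0,0,0.05],0,1],[[0,0,0.0],0,1]]'
python3 -m pendant '[[[0,0,0.05],0,1],[[0,0,0.0],0,1]]'
```

```text
clock: 10.7
tcp_pos: [0.5667, -0.0911, 0.1011]
orientation: [0.0, -0.222, 0.975, -0.0]
wrist_force: [-0.7, 0.1, 3.2]
finger_gap: 0.0442
clock: 10.95
tcp_pos: [0.5667, -0.0911, 0.101]
orientation: [0.001, -0.222, 0.975, -0.0]
wrist_force: [-4.8, 1.0, 10.7]
finger_gap: 0.0446
```

```bash
python3 -m pendant '[[[0,0,-0.07],0,-1],[[0,0,0],0,-1],[[0,0,0],0,-1],[[0,0,0],0,-1],[[0,0,-0.5],0,-1],[[0,0,-1],0,-1],[[0,0,-1],0,-1],[[0,0,-1],0,-1],[[0,0,-1],0,-1],[[0,0,-1],0,-1],[[0,0,-1],0,-1],[[0,0,0],0,-1]]'
python3 - <<'E'
from h import *
for n in ("wrist","top","side"):
    r=env.read_camera(n); np.save(f"pics/{n}_r3.npy",r,allow_pickle=True)
    cv2.imwrite(f"pics/{n}3.png",r["color"])
E
```

```text
clock: 12.45
tcp_pos: [0.5677, -0.0914, 0.2331]
orientation: [0.002, -0.222, 0.975, -0.001]
wrist_force: [-0.9, 0.3, -0.2]
finger_gap: 0.0854
```

View pics/wrist3.png

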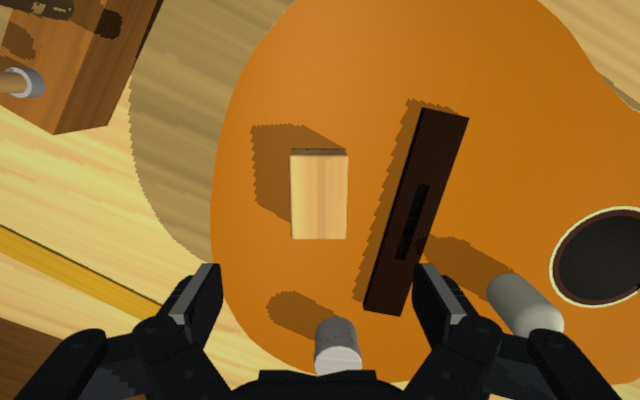

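View pics/side3.png

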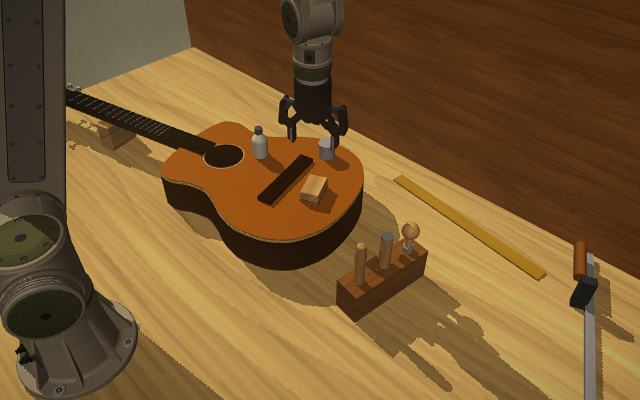

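Run:
```python
from fit import *
for n in ("wrist","top","side"):
    r=np.load(f"pics/{n}_r3.npy",allow_pickle=True).item(); im=r["color"].astype(int); b,g,rr=im[...,0],im[...,1],im[...,2]
    near=np.zeros((400,640),np.uint8); cv2.fillPoly(near,[cv2.convexHull(pj(r,box([.5587,-.007,.236],.225,.08,.1,.11)).astype(np.int32))],1)
    dark=((rr<(75 if n!="wrist" else 85))&(g<60)&(near>0)).astype(np.uint8)
    if n=="wrist": near[:,405:][260:]=0  # finger
    print(n,dark.sum(),"bridge",fit([(r,dark.astype(np.float32),near.astype(np.float32))],[.5587,-.007,.236],(.19,.036,.1,.11)))
    hb=np.zeros((400,640),np.uint8); cv2.fillPoly(hb,[cv2.convexHull(pj(r,box([.567,-.091,.448],.09,.062,.1,.132)).astype(np.int32))],1)
    wood=((g>95)&(b>50)&(hb>0)).astype(np.uint8); wood=cv2.morphologyEx(wood,cv2.MORPH_OPEN,np.ones((3,3)))
    print(n,wood.sum(),"block",fit([(r,wood.astype(np.float32),hb.astype(np.float32))],[.567,-.091,.448],(.07,.045,.1299,.13)))
    if n=="wrist":
        c=r["color"][100:320,350:480]; c=np.clip(c.astype(float)*4,0,255).astype(np.uint8); cv2.imwrite("pics/slot.png",cv2.resize(c,None,fx=2.7,fy=2.7,interpolation=cv2.INTER_CUBIC))
        for p in [(430,183),(397,260)]: print("slot end",bp(r,p,.108))
        v=r["color"].copy(); v[dark>0]=(255,0,0); cv2.imwrite("pics/wm.png",v)
```

```text
wrist 10003 bridge (array([ 0.55886197, -0.00519098,  0.24031342]), np.float64(188.875))
wrist 4879 block (array([ 0.56774902, -0.08953436,  0.4480099 ]), np.float64(85.5))
slot end [ 0.52124917 -0.00861885  0.108     ]
slot end [0.59589538 0.00283392 0.108     ]
top 0 bridge (array([ 0.59553436, -0.15499588,  2.12286214]), np.float64(0.0))
top 1780 block (array([ 0.56173877, -0.08969939,  0.41353698]), np.float64(807.125))
side 928 bridge (array([ 0.5578391 , -0.00814743,  0.23300138]), np.float64(36.6875))
side 355 block (array([ 0.56670778, -0.09257777,  0.41855059]), np.float64(34.9375))
```

View pics/slot.png

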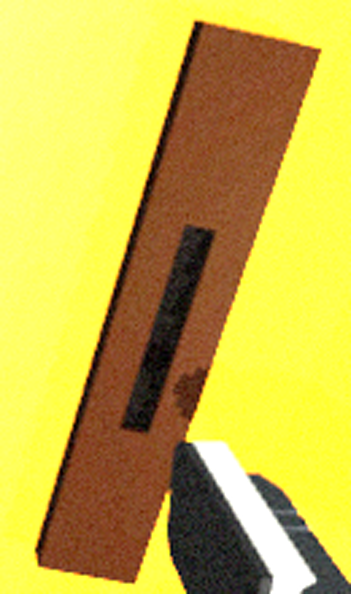

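View pics/wm.png

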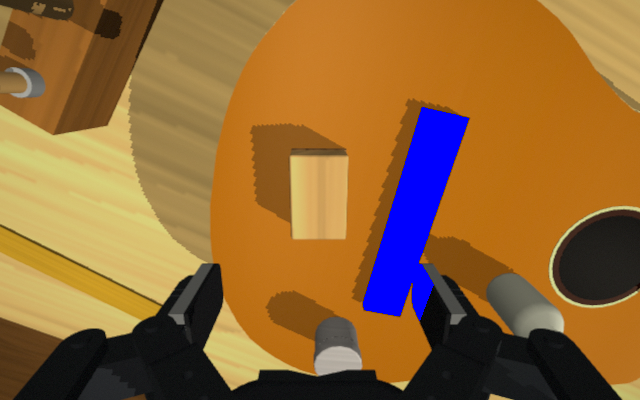

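```bash
python3 d.py .5246 -.30 .25 -7.85
```

```text
clk 12.6 tcp [ 0.5662 -0.091   0.2302] phi 115.7 tilt 0.05 gap 0.0856 F [ 0.2 -0.1 -0.4]
units xyz [ 6.4  -8.52 -0.99] turn deg 123.5 units 20.59 j6 -0.75
```

```bash
python3 -m pendant '[[[0.71,-0.95,-0.1],0,-1],[[0.71,-0.95,-0.1],0,-1],[[0.71,-0.95,-0.1],0,-1],[[0.71,-0.95,-0.1],0,-1],[[0.71,-0.95,-0.1],0,-1],[[0.71,-0.95,-0.1],0,-1],[[0.71,-0.95,-0.1],0,-1],[[0.71,-0.95,-0.1],0,-1],[[0.71,-0.95,-0.1],0,-1],[[0,0,0],1,-1],[[0,0,0],1,-1],[[0,0,0],1,-1]]'
python3 -m pendant '[[[0,0,0],1,-1],[[0,0,0],1,-1],[[0,0,0],1,-1],[[0,0,0],1,-1],[[0,0,0],1,-1],[[0,0,0],1,-1],[[0,0,0],1,-1],[[0,0,0],1,-1],[[0,0,0],1,-1],[[0,0,0],1,-1],[[0,0,0],1,-1],[[0,0,0],1,-1]]'
python3 -m pendant '[[[0,0,0],1,-1],[[0,0,0],1,-1],[[0,0,0],1,-1],[[0,0,0],1,-1],[[0,0,0],1,-1],[[0,0,0],0.6,-1],[[0,0,0],0,0.1],[[0,0,0],0,0.1],[[0,0,0],0,0.1]]'
python3 d.py .5246 -.338 .25 -7.85
python3 - <<'E'
from h import *
n="wrist"
r=env.read_camera(n); np.save(f"pics/{n}_r4.npy",r,allow_pickle=True)
cv2.imwrite(f"pics/{n}4.png",r["color"])
print(pj(r,[[.5246,-.338,.168],[.5246,-.338,.08]]))
E
```

```text
clock: 14.1
tcp_pos: [0.5252, -0.3014, 0.2486]
orientation: [-0.0, -0.065, 0.998, 0.0]
wrist_force: [0.0, 0.1, -0.2]
finger_gap: 0.0854
clock: 15.6
tcp_pos: [0.5253, -0.3012, 0.2486]
orientation: [-0.0, 0.534, 0.846, 0.0]
wrist_force: [0.3, 0.6, 0.5]
finger_gap: 0.0856
clock: 16.73
tcp_pos: [0.5254, -0.3007, 0.2488]
orientation: [-0.0, 0.754, 0.657, 0.0]
wrist_force: [0.0, -0.6, -0.2]
finger_gap: 0.0387
clk 16.725 tcp [ 0.5254 -0.3007  0.2488] phi -7.9 tilt 0.01 gap 0.0387 F [ 0.  -0.6 -0.2]
units xyz [-1.85  0.22 -0.06] turn deg -0.0 units -0.01 j6 1.06
[[322.70588502 256.78240382]
 [321.25770089 214.78100942]]
```

View pics/wrist4.png

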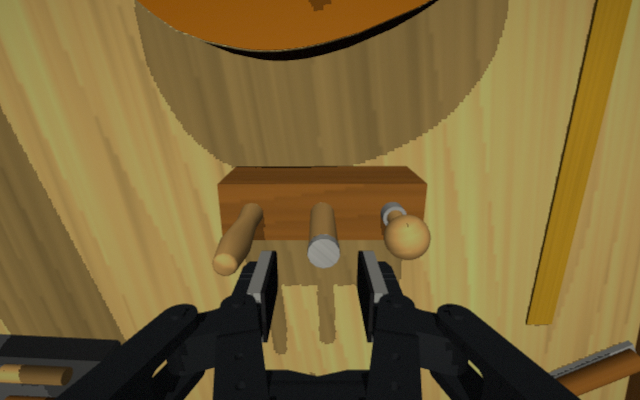

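Run:
```python
from h import *
r=np.load("pics/wrist_r4.npy",allow_pickle=True).item()
c=r["color"][195:280,290:360]; cv2.imwrite("pics/cap4.png",cv2.resize(c,None,fx=7,fy=7))
print(bp(r,(323.3,251),.168),[bp(r,p,.08).round(4) for p in [(219,184),(427,184),(222,240)]])
```

```text
[ 0.52568082 -0.33327582  0.168     ] [array([ 0.4304, -0.2925,  0.08  ]), array([ 0.6308, -0.3205,  0.08  ]), array([ 0.4196, -0.3514,  0.08  ])]
```

View pics/cap4.png

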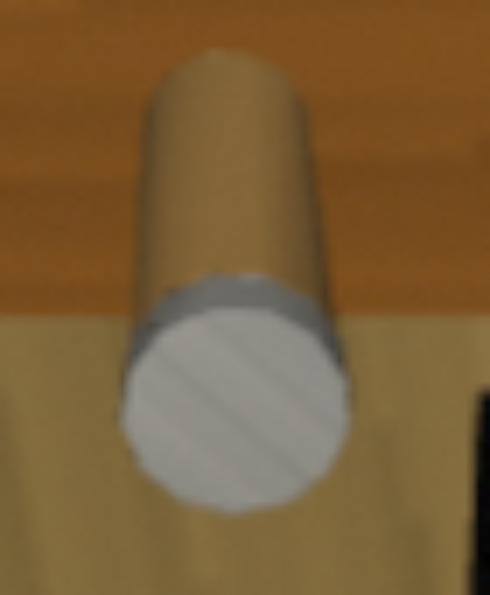

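```bash
python3 -m pendant '[[[-0.9,0.1,0],0,0.1],[[-0.95,0.1,0],0,0.1],[[0,0,0],0,0.1]]'
python3 d.py .525 -.338 .102 -7.85
python3 - <<'E'
from h import *
for n in ["wrist","side"]:
    r=env.read_camera(n); cv2.imwrite(f"pics/{n}5.png",r["color"])
E
```

```text
clock: 17.15
tcp_pos: [0.524, -0.34, 0.2484]
orientation: [-0.0, 0.755, 0.656, -0.0]
wrist_force: [-0.1, 0.3, 0.2]
finger_gap: 0.0382
clk 17.15 tcp [ 0.524  -0.34    0.2484] phi -8.1 tilt 0.01 gap 0.0382 F [-0.1  0.3  0.2]
units xyz [0.11 0.03 7.32] turn deg -0.2 units -0.04 j6 1.01
```

View pics/wrist5.png

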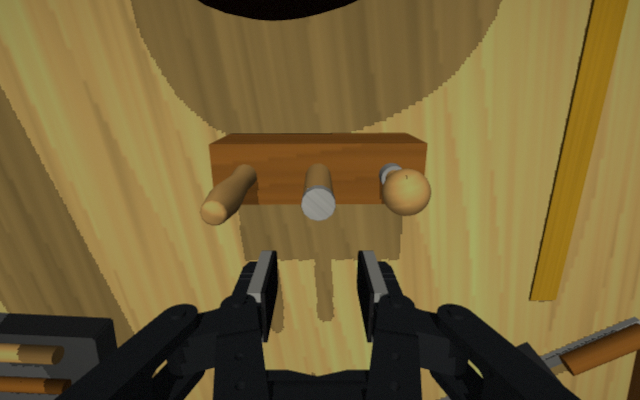

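```bash
python3 -m pendant '[[[0.05,0,1],0,0.1],[[0,0,1],0,0.1],[[0,0,0.4],0,0.1],[[0,0,0],0,0.1]]'
python3 d.py .525 -.338 .102 -7.85
python3 - <<'E'
from h import *
for n in ["wrist","side"]:
    r=env.read_camera(n); c=r["color"]
    cv2.imwrite(f"pics/{n}6.png",c if n=="wrist" else cv2.resize(c[180:340,310:470],None,fx=3.5,fy=3.5))
E
python3 d.py .525 -.338 .102 -7.85
```

```text
clock: 17.75
tcp_pos: [0.5242, -0.3363, 0.2006]
orientation: [-0.001, 0.754, 0.657, -0.0]
wrist_force: [-1.0, 0.1, 0.1]
finger_gap: 0.0381
clk 17.75 tcp [ 0.5242 -0.3363  0.2006] phi -7.9 tilt 0.07 gap 0.0381 F [-1.   0.1  0.1]
units xyz [-0.08  0.05  4.93] turn deg -0.1 units -0.01 j6 1.01
clk 17.85 tcp [ 0.5248 -0.3369  0.2017] phi -7.9 tilt 0.06 gap 0.0386 F [-0.6  0.5 -0. ]
units xyz [-0.05  0.01  4.98] turn deg -0.1 units -0.01 j6 1.01
```

View pics/wrist6.png

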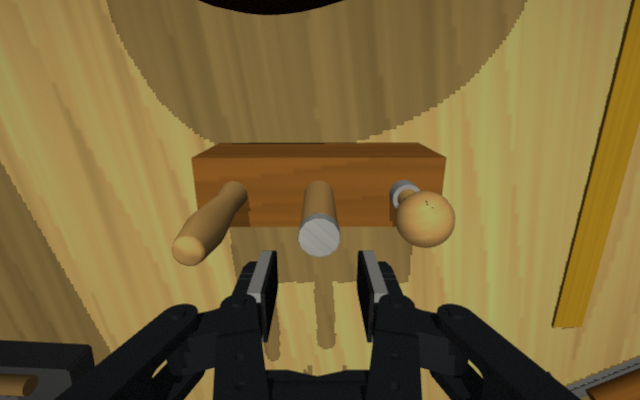

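View pics/side6.png

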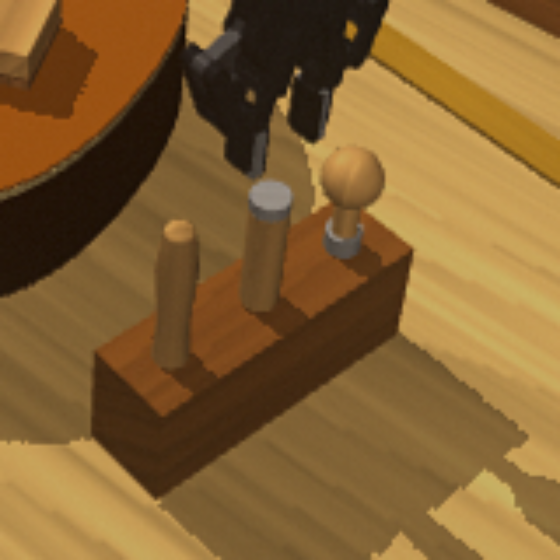

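```bash
python3 -m pendant '[[[-0.05,0,1],0,0.1],[[0,0,1],0,0.1],[[0,0,0.6],0,0.1],[[0,0,0],0,0.1]]'
python3 - <<'E'
from h import *
for n in ["wrist"]:
    r=env.read_camera(n); c=r["color"]
    cv2.imwrite(f"pics/{n}7.png",c)
E
```

```text
clock: 18.35
tcp_pos: [0.5241, -0.3375, 0.1485]
orientation: [-0.001, 0.754, 0.657, -0.0]
wrist_force: [-0.5, 1.4, 0.8]
finger_gap: 0.0382
```

View pics/wrist7.png

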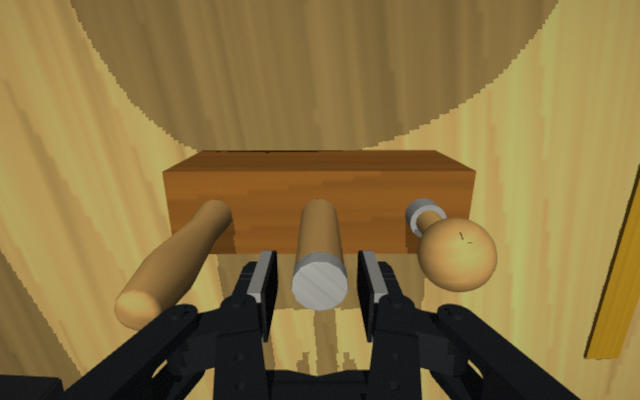

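```bash
python3 -m pendant '[[[0,0,0],-1,0.1],[[0,0,0],-1,0.1],[[0,0,0],-1,0.1],[[0,0,0],-0.57,0.1],[[0,0,1],0,0.1],[[0,0,0.7],0,0.1],[[0,0,0],0,0.1]]'
python3 d.py .525 -.338 .114 13.5
python3 - <<'E'
from h import *
for n in ["wrist","side"]:
    r=env.read_camera(n); c=r["color"]
    cv2.imwrite(f"pics/{n}8.png",c if n=="wrist" else cv2.resize(c[180:340,310:470],None,fx=3.5,fy=3.5))
E
```

```text
clock: 19.27
tcp_pos: [0.5238, -0.3373, 0.114]
orientation: [-0.001, 0.619, 0.785, 0.0]
wrist_force: [0.2, 0.4, -0.5]
finger_gap: 0.0384
clk 19.275 tcp [ 0.5238 -0.3373  0.114 ] phi 13.5 tilt 0.12 gap 0.0384 F [ 0.2  0.4 -0.5]
units xyz [-0.05  0.05  0.  ] turn deg -0.0 units -0.0 j6 0.63
```

View pics/wrist8.png

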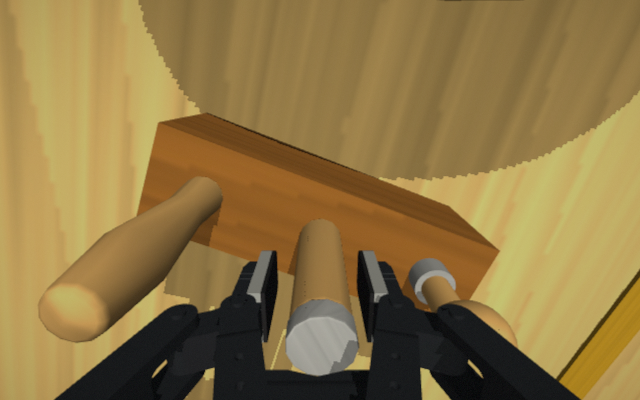

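View pics/side8.png

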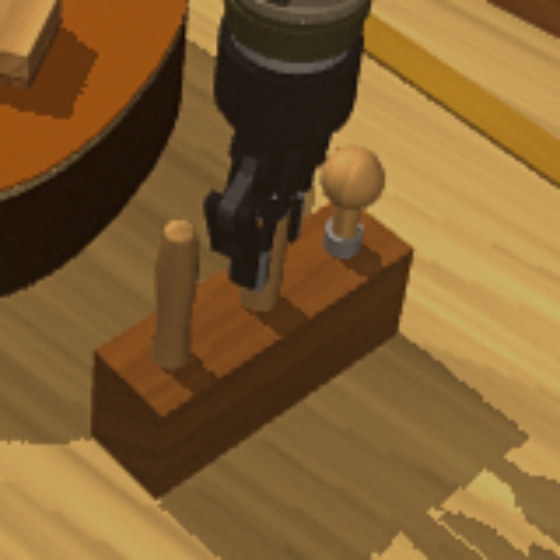

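```bash
python3 -m pendant '[[[0,0,0],0,1],[[0,0,0],0,1],[[0,0,0],0,1],[[0,0,0],0,1],[[0,0,0],0,1]]' 80
python3 -m pendant '[[[0,0,-0.5],0,1],[[0,0,-1],0,1],[[0,0,-1],0,1],[[0,0,-1],0,1],[[0,0,-1],0,1],[[0,0,-1],0,1],[[0,0,-1],0,1],[[0,0,0],0,1]]'
python3 d.py .525 -.338 .114 13.5
python3 - <<'E'
from h import *
for n in ["wrist","side"]:
    r=env.read_camera(n); c=r["color"]; np.save(f"pics/{n}_r9.npy",r,allow_pickle=True)
    cv2.imwrite(f"pics/{n}9.png",c if n=="wrist" else cv2.resize(c[100:300,310:470],None,fx=3,fy=3))
E
```

```text
clock: 20.0
tcp_pos: [0.5248, -0.3382, 0.1159]
orientation: [0.001, 0.619, 0.785, 0.0]
wrist_force: [-0.3, 0.0, 5.3]
finger_gap: 0.022
clock: 21.0
tcp_pos: [0.5249, -0.3382, 0.2465]
orientation: [0.001, 0.619, 0.785, -0.0]
wrist_force: [-0.2, 0.6, -0.9]
finger_gap: 0.0224
clk 21.0 tcp [ 0.5249 -0.3382  0.2465] phi 13.5 tilt 0.15 gap 0.0224 F [-0.2  0.6 -0.9]
units xyz [ 0.02 -0.    6.62] turn deg -0.0 units -0.0 j6 0.63
```

View pics/wrist9.png

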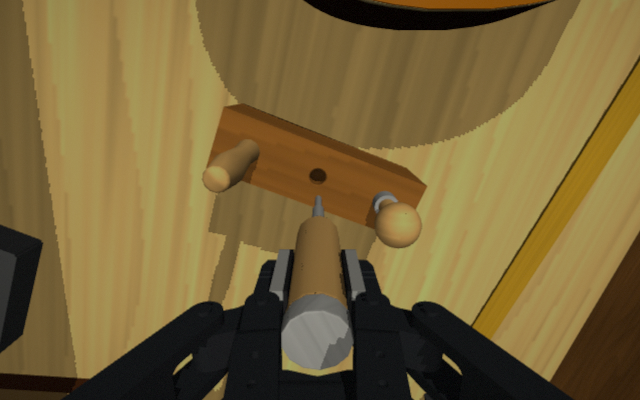

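View pics/side9.png

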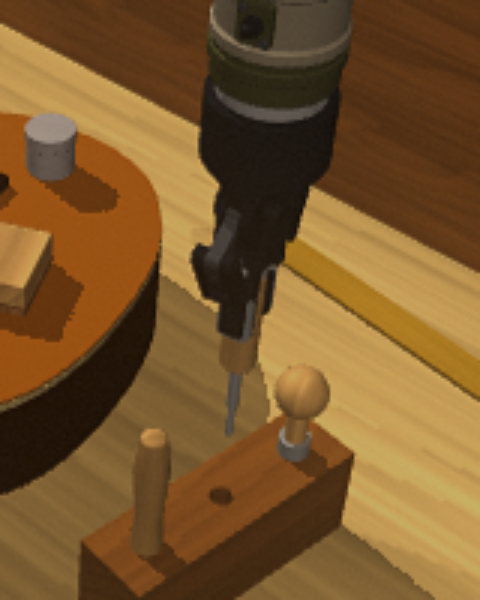

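```bash
python3 - <<'E'
from h import *
a=np.load("pics/wrist_r9.npy",allow_pickle=True).item();b=np.load("pics/side_r9.npy",allow_pickle=True).item()
for r,t,h in ((a,(318.5,196),(317.5,176)),(b,(386.3,245.3),(383.7,265.3))):
    print("tip",bp(r,t,.144),bp(r,t,.148),"hole",bp(r,h,.08))
c=a["color"][165:300,270:370]; cv2.imwrite("pics/tip9.png",cv2.resize(c,None,fx=5,fy=4.4))
E
python3 d.py .525 -.338 .114 13.5
```

```text
tip [ 0.52576318 -0.33430622  0.144     ] [ 0.52543693 -0.33305686  0.148     ] hole [ 0.52534219 -0.33494579  0.08      ]
tip [ 0.52204702 -0.34162784  0.144     ] [ 0.51886416 -0.34372671  0.148     ] hole [ 0.52459254 -0.33966287  0.08      ]
clk 21.1 tcp [ 0.5241 -0.3376  0.2442] phi 13.5 tilt 0.05 gap 0.0225 F [ 0.6 -0.4 -1.2]
units xyz [-0.03  0.04  6.51] turn deg -0.0 units -0.0 j6 0.63
```

View pics/tip9.png

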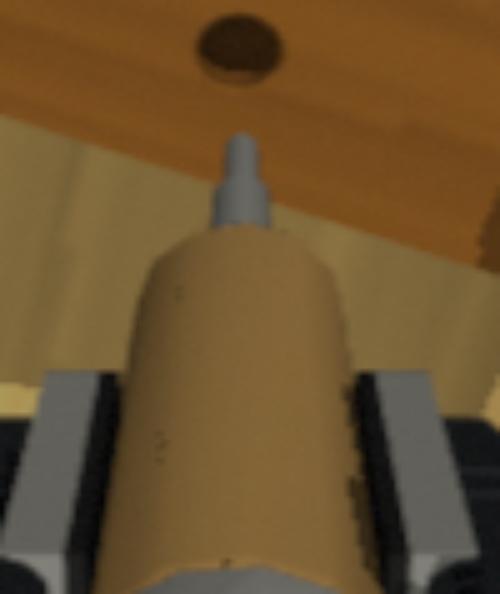

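```bash
python3 d.py .5284 -.0138 .255 13.52
```

```text
clk 21.1 tcp [ 0.5241 -0.3376  0.2442] phi 13.5 tilt 0.05 gap 0.0225 F [ 0.6 -0.4 -1.2]
units xyz [15.69  3.99 -0.53] turn deg -0.0 units -0.0 j6 0.63
```

```bash
python3 -m pendant '[[[0.5,0.12,-0.53],0,1],[[0.95,0.25,0],0,1],[[0.95,0.25,0],0,1],[[0.95,0.25,0],0,1],[[0.95,0.25,0],0,1],[[0.95,0.25,0],0,1],[[0.95,0.25,0],0,1],[[0.95,0.25,0],0,1],[[0.95,0.25,0],0,1],[[0.95,0.25,0],0,1],[[0.95,0.25,0],0,1],[[0.95,0.25,0],0,1]]'
python3 -m pendant '[[[0.95,0.25,0],0,1],[[0.95,0.25,0],0,1],[[0.95,0.25,0],0,1],[[0.95,0.25,0],0,1],[[0.9,0.12,0],0,1],[[0,0,0],0,1],[[0,0,0],0,1]]'
python3 d.py .5284 -.0138 .22 13.52
```

```text
clock: 22.6
tcp_pos: [0.5291, -0.1101, 0.2555]
orientation: [0.0, 0.619, 0.785, 0.0]
wrist_force: [0.5, -0.4, -1.2]
finger_gap: 0.0222
clock: 23.48
tcp_pos: [0.5289, -0.0149, 0.2555]
orientation: [0.0, 0.619, 0.785, -0.0]
wrist_force: [0.6, 0.3, -1.2]
finger_gap: 0.0221
clk 23.475 tcp [ 0.5289 -0.0149  0.2555] phi 13.5 tilt 0.02 gap 0.0221 F [ 0.6  0.3 -1.2]
units xyz [ 0.06 -0.01  1.77] turn deg -0.0 units -0.0 j6 1.16
```

```bash
python3 -m pendant '[[[0.02,0,1],0,1],[[0,0,0.6],0,1],[[0,0,0],0,1]]'
python3 - <<'E'
from h import *
for n in ["wrist","side"]:
    r=env.read_camera(n); c=r["color"]; np.save(f"pics/{n}_r10.npy",r,allow_pickle=True)
    x0,y0=(230,60) if n=="wrist" else (240,110)
    c=c[y0:y0+200,x0:x0+180] if n=="wrist" else c[y0:y0+120,x0:x0+120]
    k=3 if n=="wrist" else 5
    cv2.imwrite(f"pics/{n}10.png",cv2.resize(np.clip(c.astype(float)*2,0,255).astype(np.uint8),None,fx=k,fy=k,interpolation=cv2.INTER_CUBIC))
E
python3 d.py .5284 -.0138 .22 13.52
```

```text
clock: 23.85
tcp_pos: [0.528, -0.0147, 0.2224]
orientation: [-0.001, 0.619, 0.785, -0.001]
wrist_force: [0.4, 0.5, -1.2]
finger_gap: 0.0223
clk 23.95 tcp [ 0.5289 -0.0147  0.2237] phi 13.5 tilt 0.01 gap 0.0221 F [-0.3 -0.5 -0.4]
units xyz [ 0.05 -0.01  0.19] turn deg -0.1 units -0.01 j6 1.16
```

View pics/wrist10.png

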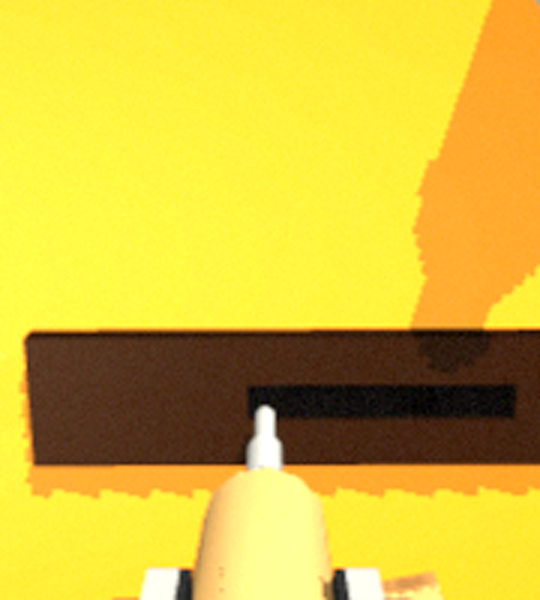

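View pics/side10.png

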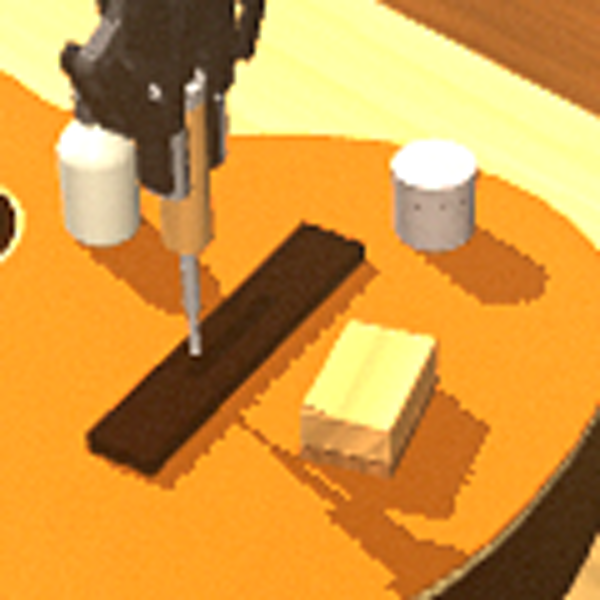

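Run:
```python
from h import *
a=np.load("pics/wrist_r10.npy",allow_pickle=True).item();b=np.load("pics/side_r10.npy",allow_pickle=True).item()
f=lambda p:(230+p[0]/3,60+p[1]/3); g=lambda p:(240+p[0]/5,110+p[1]/5)
c,s=np.cos(.236),np.sin(.236); M=np.array([[c,s],[-s,c]])
# wrist: slot top rim/floor corners, bridge
sl=np.mean([bp(a,f(p),.1085)[:2] for p in [(248,386),(516,386),(248,418),(516,418)]],0)
tip=bp(a,f((265,408)),.1215)[:2]
print("wrist tip in slot frame mm",(M@(tip-sl)*1e3).round(1), sl)
# near/far bridge top edges at tip column
e1=bp(a,f((265,332)),.11)[:2]; e2=bp(a,f((265,464)),.11)[:2]
print("edges", (M@(e1-tip)*1e3).round(1),(M@(e2-tip)*1e3).round(1))
for z in (.1195,.1215,.1235):
    t=bp(b,g((196,353)),z)[:2]; cen=np.array([.5581,-.0081]); print("side",z,(M@(t-cen)*1e3).round(1))
```

```text
wrist tip in slot frame mm [-31.6   2.5] [ 0.55949788 -0.00522465]
edges [ 0.  17.2] [  0.  -19.8]
side 0.1195 [-30.1  -1.5]
side 0.1215 [-32.   -2.9]
side 0.1235 [-34.   -4.3]
```

```bash
python3 -m pendant '[[[0.03,0,0.4],0,1],[[0,0,0.1],0,1],[[0,0,0],0,1],[[0,0,0],0,1]]'
python3 -m pendant '[[[0,0,0.05],0,1],[[0,0,0],0,1]]'
python3 -m pendant '[[[0,0,0.05],0,1],[[0,0,0],0,1]]'
```

```text
clock: 24.45
tcp_pos: [0.5287, -0.0138, 0.2137]
orientation: [0.0, 0.619, 0.785, 0.0]
wrist_force: [-1.4, -0.1, -1.1]
finger_gap: 0.0219
clock: 24.7
tcp_pos: [0.5286, -0.0138, 0.2125]
orientation: [0.0, 0.619, 0.785, 0.0]
wrist_force: [0.4, -0.1, 0.3]
finger_gap: 0.0224
clock: 24.95
tcp_pos: [0.5286, -0.0138, 0.2114]
orientation: [-0.0, 0.619, 0.785, 0.0]
wrist_force: [0.4, 0.3, -1.5]
finger_gap: 0.0222
```

```bash
python3 -m pendant '[[[0,0,0.05],0,1],[[0,0,0],0,1]]'
python3 -m pendant '[[[0,0,0.05],0,1],[[0,0,0],0,1]]'
```

```text
clock: 25.2
tcp_pos: [0.5287, -0.0138, 0.2106]
orientation: [0.0, 0.619, 0.785, 0.0]
wrist_force: [-0.5, 0.0, -0.1]
finger_gap: 0.0224
clock: 25.45
tcp_pos: [0.5288, -0.0139, 0.2102]
orientation: [0.0, 0.619, 0.785, 0.0]
wrist_force: [-0.1, 0.2, 4.4]
finger_gap: 0.0223
```

```bash
for i in 1; do :; done; python3 -m pendant '[[[0,0.1,0.02],0,1],[[0,0.1,0],0,1],[[0,0,0],0,1]]'
python3 -m pendant '[[[0,0.1,0],0,1],[[0,0.1,0],0,1],[[0,0,0],0,1]]'
```

```text
clock: 25.82
tcp_pos: [0.5309, -0.0133, 0.2098]
orientation: [-0.001, 0.619, 0.785, -0.001]
wrist_force: [-6.2, -1.6, 11.1]
finger_gap: 0.0225
clock: 26.2
tcp_pos: [0.5342, -0.0125, 0.2098]
orientation: [-0.001, 0.619, 0.785, -0.002]
wrist_force: [-7.8, -1.7, 10.3]
finger_gap: 0.0225
```

```bash
python3 -m pendant '[[[0,0.1,-0.01],0,1],[[0,0.1,0],0,1],[[0,0,0],0,1]]'
python3 -m pendant '[[[0,0.1,0],0,1],[[0,0.1,0],0,1],[[0,0,0],0,1]]'
```

```text
clock: 26.58
tcp_pos: [0.5384, -0.0115, 0.2099]
orientation: [-0.001, 0.619, 0.785, -0.002]
wrist_force: [-5.5, -2.0, 9.4]
finger_gap: 0.0223
clock: 26.95
tcp_pos: [0.5422, -0.0106, 0.2099]
orientation: [-0.001, 0.619, 0.785, -0.002]
wrist_force: [-6.2, -2.2, 9.0]
finger_gap: 0.0225
```

```bash
python3 -m pendant '[[[0,0.1,0],0,1],[[0,0.1,0],0,1],[[0,0,0],0,1]]'
python3 -m pendant '[[[0,0.1,0],0,1],[[0,0.1,0],0,1],[[0,0,0],0,1]]'
```

```text
clock: 27.32
tcp_pos: [0.546, -0.0096, 0.2099]
orientation: [-0.001, 0.619, 0.785, -0.002]
wrist_force: [-7.1, -1.4, 9.7]
finger_gap: 0.0225
clock: 27.7
tcp_pos: [0.55, -0.0087, 0.2099]
orientation: [-0.001, 0.619, 0.785, -0.002]
wrist_force: [-4.9, -1.9, 8.2]
finger_gap: 0.0226
```

```bash
python3 -m pendant '[[[0,0.1,0],0,1],[[0,0.1,0],0,1],[[0,0,0],0,1]]'
python3 -m pendant '[[[0,0.1,0],0,1],[[0,0.1,0],0,1],[[0,0,0],0,1]]'
```

```text
clock: 28.08
tcp_pos: [0.5538, -0.0078, 0.2099]
orientation: [-0.001, 0.619, 0.785, -0.002]
wrist_force: [-6.2, -1.5, 9.6]
finger_gap: 0.0225
clock: 28.45
tcp_pos: [0.5578, -0.0068, 0.2099]
orientation: [-0.001, 0.619, 0.785, -0.002]
wrist_force: [-5.5, -0.9, 8.5]
finger_gap: 0.0221
```

```bash
python3 -m pendant '[[[0,0.1,0],0,1],[[0,0.1,0],0,1],[[0,0,0],0,1]]'
python3 -m pendant '[[[0,0.1,0],0,1],[[0,0.1,0],0,1],[[0,0,0],0,1]]'
```

```text
clock: 28.82
tcp_pos: [0.5615, -0.0059, 0.2099]
orientation: [-0.001, 0.619, 0.785, -0.002]
wrist_force: [-6.2, -2.1, 8.5]
finger_gap: 0.0225
clock: 29.2
tcp_pos: [0.5677, -0.0044, 0.2088]
orientation: [-0.0, 0.619, 0.785, -0.0]
wrist_force: [0.1, -0.1, -1.2]
finger_gap: 0.0223
```

```bash
python3 -m pendant '[[[0,0.05,0],0,1],[[0,0,0],0,1]]'
python3 -m pendant '[[[0,0,0.1],0,1],[[0,0,0],0,1]]'
```

```text
clock: 29.45
tcp_pos: [0.5685, -0.0042, 0.209]
orientation: [-0.0, 0.619, 0.785, -0.0]
wrist_force: [-0.4, 0.3, -0.5]
finger_gap: 0.022
clock: 29.7
tcp_pos: [0.5683, -0.0042, 0.207]
orientation: [-0.0, 0.619, 0.785, -0.0]
wrist_force: [-0.9, -0.1, -0.1]
finger_gap: 0.0222
```

```bash
python3 -m pendant '[[[0,0,0.1],0,1],[[0,0,0],0,1]]'
python3 -m pendant '[[[0,0,0.1],0,1],[[0,0,0],0,1]]'
```

```text
clock: 29.95
tcp_pos: [0.5686, -0.0043, 0.2055]
orientation: [0.0, 0.619, 0.785, 0.0]
wrist_force: [-0.0, 0.4, 0.4]
finger_gap: 0.0222
clock: 30.2
tcp_pos: [0.5687, -0.0043, 0.2041]
orientation: [0.001, 0.619, 0.785, 0.0]
wrist_force: [-0.9, 0.1, 4.9]
finger_gap: 0.0221
```

```bash
python3 -m pendant '[[[0,0,0.1],0,1],[[0,0,0.1],0,1],[[0,0,0],0,1]]'
python3 -m pendant '[[[0,0,0.1],0,1],[[0,0,0.1],0,1],[[0,0,0],0,1]]'
```

```text
clock: 30.58
tcp_pos: [0.5687, -0.0043, 0.2001]
orientation: [0.001, 0.619, 0.785, 0.0]
wrist_force: [-1.9, 0.0, 4.8]
finger_gap: 0.0224
clock: 30.95
tcp_pos: [0.5687, -0.0043, 0.1961]
orientation: [0.001, 0.619, 0.785, 0.0]
wrist_force: [-1.1, -0.5, 4.4]
finger_gap: 0.0224
```

```bash
python3 -m pendant '[[[0,0,0.1],0,1],[[0,0,0],0,1]]'
python3 -m pendant '[[[0,0,0.05],0,1],[[0,0,0],0,1]]'
python3 -m pendant '[[[0,0,0.05],0,1],[[0,0,0],0,1]]'
```

```text
clock: 31.2
tcp_pos: [0.5687, -0.0043, 0.1941]
orientation: [0.001, 0.619, 0.785, 0.0]
wrist_force: [-1.9, -0.3, 5.5]
finger_gap: 0.0227
clock: 31.45
tcp_pos: [0.5688, -0.0044, 0.1938]
orientation: [0.001, 0.619, 0.785, 0.0]
wrist_force: [-2.6, 0.0, 9.2]
finger_gap: 0.0225
clock: 31.7
tcp_pos: [0.5689, -0.0044, 0.1936]
orientation: [0.001, 0.619, 0.785, 0.001]
wrist_force: [-2.1, -0.9, 13.0]
finger_gap: 0.0223
```

```bash
python3 -m pendant '[[[0,0,-0.3],0,1],[[0,0,-0.6],0,1],[[0,0,-1],0,1],[[0,0,-1],0,1],[[0,0,-0.3],0,1],[[0,0,0],0,1],[[0,0,0],0,1]]'
python3 d.py .5249 -.338 .255 13.5
```

```text
clock: 32.58
tcp_pos: [0.5681, -0.0042, 0.2543]
orientation: [-0.001, 0.619, 0.785, -0.0]
wrist_force: [-0.7, 0.4, -2.3]
finger_gap: 0.0225
clk 32.575 tcp [ 0.5681 -0.0042  0.2543] phi 13.5 tilt 0.08 gap 0.0225 F [-0.7  0.4 -2.3]
units xyz [-15.73  -6.    -0.04] turn deg -0.0 units -0.0 j6 1.19
```

```bash
python3 -m pendant '[[[-0.95,-0.36,0],0,1],[[-0.95,-0.36,0],0,1],[[-0.95,-0.36,0],0,1],[[-0.95,-0.36,0],0,1],[[-0.95,-0.36,0],0,1],[[-0.95,-0.36,0],0,1],[[-0.95,-0.36,0],0,1],[[-0.95,-0.36,0],0,1],[[-0.95,-0.36,0],0,1],[[-0.95,-0.36,0],0,1],[[-0.95,-0.36,0],0,1],[[-0.95,-0.36,0],0,1]]'
python3 -m pendant '[[[-0.95,-0.36,0],0,1],[[-0.95,-0.36,0],0,1],[[-0.95,-0.36,0],0,1],[[-0.95,-0.36,0],0,1],[[-0.5,-0.24,0],0,1],[[0,0,0],0,1],[[0,0,0],0,1]]'
python3 d.py .5249 -.338 .2465 13.5
python3 - <<'E'
from h import *
for n in ["wrist","side"]:
    r=env.read_camera(n); c=r["color"]; np.save(f"pics/{n}_r11.npy",r,allow_pickle=True)
    cv2.imwrite(f"pics/{n}11.png",c if n=="wrist" else cv2.resize(c[100:300,310:470],None,fx=3,fy=3))
E
python3 d.py .5249 -.338 .2465 13.5
```

```text
clock: 34.08
tcp_pos: [0.5375, -0.2474, 0.2552]
orientation: [-0.0, 0.619, 0.785, 0.0]
wrist_force: [-0.0, -0.1, -0.9]
finger_gap: 0.0224
clock: 34.95
tcp_pos: [0.5251, -0.3371, 0.2553]
orientation: [-0.0, 0.619, 0.785, 0.0]
wrist_force: [-0.4, -0.7, -1.0]
finger_gap: 0.022
clk 34.95 tcp [ 0.5251 -0.3371  0.2553] phi 13.5 tilt 0.03 gap 0.022 F [-0.4 -0.7 -1. ]
units xyz [-0.04 -0.02  0.44] turn deg 0.0 units 0.0 j6 0.64
clk 35.05 tcp [ 0.5253 -0.3368  0.2554] phi 13.5 tilt 0.02 gap 0.0223 F [ 0.2 -0.1 -0. ]
units xyz [-0.05 -0.03  0.45] turn deg 0.0 units 0.01 j6 0.64
```

View pics/wrist11.png

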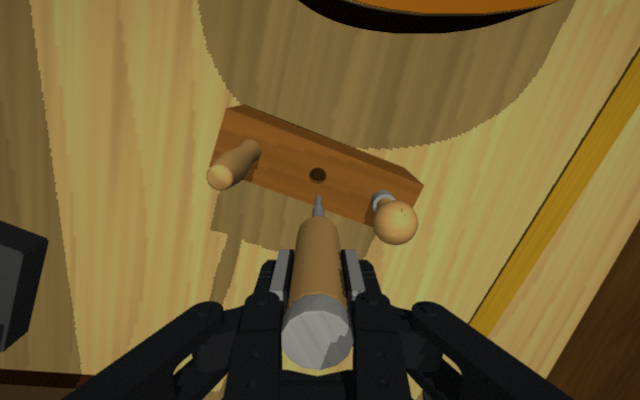

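View pics/side11.png

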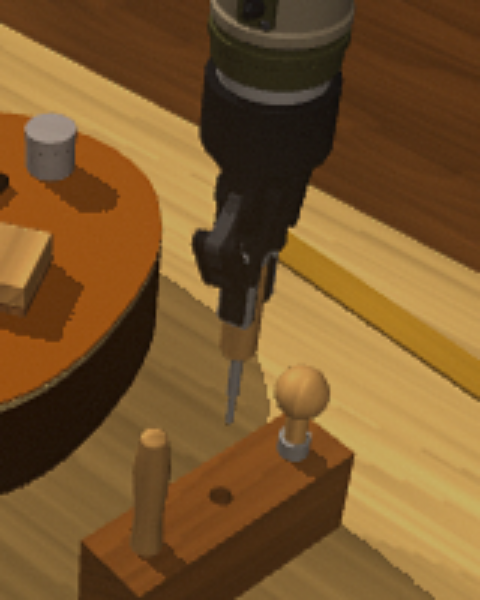

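```bash
python3 -m pendant '[[[-0.03,-0.02,1],0,1],[[0,0,1],0,1],[[0,0,1],0,1],[[0,0,0.5],0,1],[[0,0,0],0,1]]'
python3 -m pendant '[[[0,0,0.5],0,1],[[0,0,0],0,1]]'
python3 d.py .5249 -.338 .1155 13.5
```

```text
clock: 35.67
tcp_pos: [0.5246, -0.3376, 0.1848]
orientation: [-0.001, 0.619, 0.785, 0.0]
wrist_force: [0.1, -0.2, -1.4]
finger_gap: 0.0222
clock: 35.92
tcp_pos: [0.5247, -0.3381, 0.1749]
orientation: [-0.0, 0.619, 0.785, 0.0]
wrist_force: [0.0, 0.1, -0.6]
finger_gap: 0.0224
clk 35.925 tcp [ 0.5247 -0.3381  0.1749] phi 13.5 tilt 0.04 gap 0.0224 F [ 0.   0.1 -0.6]
units xyz [-0.    0.01  2.97] turn deg -0.0 units -0.0 j6 0.63
```

In the hole with no contact force (tip at about 0.072). Continue down.

```bash
python3 -m pendant '[[[0,0,0.9],0,1],[[0,0,0.7],0,1],[[0,0,0],0,1]]'
python3 -m pendant '[[[0,0,0.7],0,1],[[0,0,0.45],0,1],[[0,0,0],0,1]]'
python3 -m pendant '[[[0,0,0.1],0,1],[[0,0,0],0,1]]'
```

```text
clock: 36.3
tcp_pos: [0.5241, -0.3376, 0.1419]
orientation: [-0.001, 0.619, 0.785, 0.0]
wrist_force: [0.3, 0.5, -1.6]
finger_gap: 0.0223
clock: 36.67
tcp_pos: [0.5242, -0.3377, 0.1191]
orientation: [-0.001, 0.619, 0.785, 0.0]
wrist_force: [-0.5, -0.4, -0.1]
finger_gap: 0.0224
clock: 36.92
tcp_pos: [0.525, -0.3384, 0.1185]
orientation: [0.0, 0.619, 0.785, 0.0]
wrist_force: [0.5, -0.8, -2.2]
finger_gap: 0.0225
```

```bash
python3 -m pendant '[[[0,0,0.07],0,1],[[0,0,0],0,1]]'
python3 -m pendant '[[[0,0,0.05],0,1],[[0,0,0],0,1]]'
```

```text
clock: 37.17
tcp_pos: [0.5249, -0.3382, 0.1169]
orientation: [0.0, 0.619, 0.785, 0.0]
wrist_force: [-0.2, -0.4, -1.1]
finger_gap: 0.0222
clock: 37.42
tcp_pos: [0.5249, -0.3383, 0.1159]
orientation: [0.0, 0.619, 0.785, 0.0]
wrist_force: [-0.4, 1.6, -0.9]
finger_gap: 0.0225
```

```bash
python3 -m pendant '[[[0,0,0.05],0,1],[[0,0,0],0,1]]'
python3 -m pendant '[[[0,0,0.03],0,1],[[0,0,0],0,1]]'
```

```text
clock: 37.67
tcp_pos: [0.5249, -0.3384, 0.1158]
orientation: [0.0, 0.619, 0.785, -0.0]
wrist_force: [-1.0, 0.3, 4.9]
finger_gap: 0.022
clock: 37.92
tcp_pos: [0.525, -0.3384, 0.1158]
orientation: [0.001, 0.619, 0.785, -0.0]
wrist_force: [-2.2, 1.0, 8.8]
finger_gap: 0.0221
```

Seated on its shoulder (contact at the same height as at the grasp). Release to the same narrow opening and lift.

```bash
python3 -m pendant '[[[0,0,-0.06],0,0.1],[[0,0,0],0,0.1],[[0,0,0],0,0.1],[[0,0,0],0,0.1],[[0,0,0],0,0.1]]' 40
python3 -m pendant '[[[0,0,-0.3],0,0.1],[[0,0,-0.7],0,0.1],[[0,0,-1],0,0.1],[[0,0,-1],0,0.1],[[0,0,-1],0,0.1],[[0,0,-1],0,0.1],[[0,0,-1],0,0.1],[[0,0,-0.5],0,0.1],[[0,0,0],0,0.1],[[0,0,0],0,0.1]]'
python3 - <<'E'
from h import *
for n in ["wrist","side","top"]:
    r=env.read_camera(n); c=r["color"]; np.save(f"pics/{n}_r12.npy",r,allow_pickle=True)
    cv2.imwrite(f"pics/{n}12.png",c)
    if n=="side":
        print("cap exp",pj(r,[[.5246,-.338,.168]]))
        cv2.imwrite(f"pics/{n}12c.png",cv2.resize(c[110:330,230:450],None,fx=2.7,fy=2.7))
E
```

```text
clock: 38.55
tcp_pos: [0.5248, -0.3382, 0.1153]
orientation: [-0.0, 0.619, 0.785, 0.0]
wrist_force: [-0.8, 0.1, -0.1]
finger_gap: 0.0384
clock: 39.8
tcp_pos: [0.5246, -0.338, 0.2448]
orientation: [-0.001, 0.619, 0.785, 0.0]
wrist_force: [-0.2, -0.5, -0.5]
finger_gap: 0.0383
cap exp [[386.70232246 235.31416879]]
```

View pics/wrist12.png

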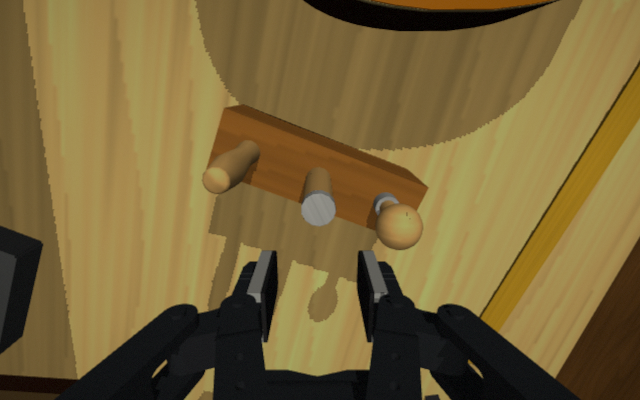

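View pics/side12c.png

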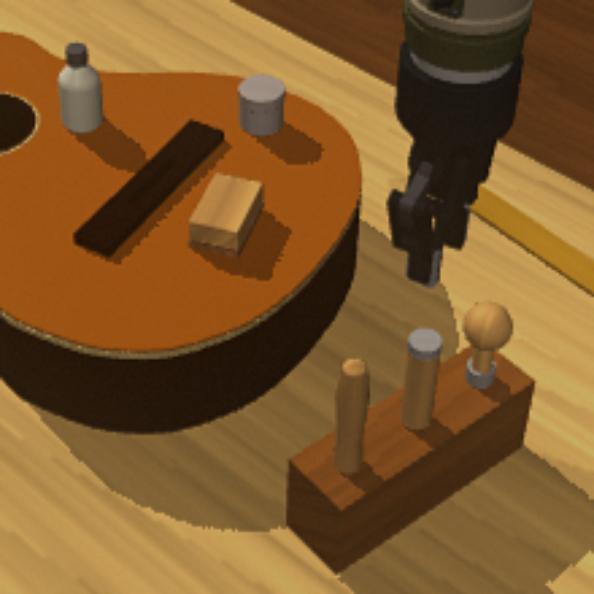

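```bash
python3 -c "
from workcell import env
print(env.hand_in()); print(env.get_state()['clock'])"
```

```text
the job is handed in; nothing more can be done
None
the job is handed in; nothing more can be done
```

The job is done and handed in at about 40 s of the 72 s allowed; the hand-in gave no verdict.

- **Sanding block:** it is off the bridge and lies flat on the soundboard, about 85 mm to the tail side. Its height when set down and the last side picture both show it flat.
- **Stump:** dragging the punch tip along the slot, I felt it drop into the hole about 10 mm along +x from the slot's middle. It met the stump about 5 to 6 mm below the slot floor. I pressed until it stopped at about 16.3 mm below the floor, holding 13 N. The expected stop is 16 mm.
- **Punch:** it is back in the middle hole of the stand, upright. Its shoulder seated at the same height as before the grasp. The last side picture shows its cap within 1 pixel of where it should be.
- **Other things:** the file, awl, tin and bottle look unmoved in the last pictures (by eye, not measured). The gripper was clear, about 75 mm above the punch cap, at hand-in.
- **Disagreements:** the side and wrist cameras differed by about 3 mm in y. I settled this by comparing both with the block's known position after I placed it. The top camera's second fit of the bridge and block failed because the arm was in view, so I did not use it.

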